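# Read the bearing's specimen label

### The job

Take the label reader out of its charging dock, where only its front and back can be gripped, stand it upright on the grey mat and let go, then take it again by its two sides so that nothing touches its front panel. Hold it upright and square in front of the sloped label of the tray that holds the bearing ring, with the window 9 cm from the label along its downward-slanting line of sight and the sight spot on the label's centre, and keep it still there for a good second. Then stand it back upright on the mat and let go; do not read the other tray's label, and leave the bearing ring, the shaft, the mouse and the bottle where they are.

Things in the scene. Friction and masses are not known exactly. Their poses are not given: they have to be found in the camera images.
- reader: Loose cordless label reader: an upright white plastic block, 50 (x, front to back) x 36 (y, side to side) x 125 mm tall, 0.25 kg. Origin: centre of its underside; z up along the block, x out of its black front. In the dock it stands with its underside 10 mm above the bench.
- reader_front: The reader's black front panel, part of the reader: 30 mm wide, 115 mm tall (3 to 118 mm above the underside), its outer face is the front of the block. Origin: centre of the window on that face, 25 mm in front of the reader's centre line and 100 mm above its underside; axes as the reader's. The line of sight leaves here, slanting 40 degrees below the reader's +x.
- reader_spot (a point): The reader's sight spot, an unseen point fixed to the reader: 90 mm from the window along the line of sight, i.e. at x +93.9, y 0, z +42.1 mm in the reader's frame. Axes as the reader's.
- dock: Fixed grey charging dock, base 100 (x) x 62 (y) x 10 mm. Origin: centre of its underside; axes as the docked reader's. Two upright cheeks, 40 mm long (x), inner faces at y +-20.5, outer at +-27.5 mm, tops 137 mm above the bench (2 mm above the reader), cover the reader's sides; front and back are open above two lips, 22 mm high, at x +-27.5 to +-33.5 mm. The reader lifts straight out.
- mat: Fixed flat grey mat, 160 (x) x 130 (y) x 3 mm. Origin: centre of its underside, on the bench.
- tray_ring: Fixed open aluminium specimen tray that holds the bearing ring, 120 (x) x 130 (y) x 22 mm. Origin: centre of its underside on the bench; its sloped label plate (74 mm wide, 52 mm along the slope, lower edge 55 mm and upper edge 95 mm above the bench) stands out at its -x side and faces -x and up.
- tray_ring_label (a point): Centre of the bar label (paper, 62 x 42 mm) on that plate, at x -85, y 0, z +75 mm in the tray's frame. The label's normal points to the tray's -x, 40 degrees above level, so an upright reader whose x axis runs along the tray's x looks squarely at it. Axes as the tray's.
- tray_shaft: The other fixed tray, alike in every way, that holds the stepped shaft.
- tray_shaft_label (a point): Centre of the other tray's label, not to be read; same place and axes in its tray.
- bearing: Loose steel bearing ring lying in its tray, outer diameter 84, inner 50, height 24 mm. Origin: centre of its underside.
- shaft: Loose stepped steel shaft standing in its tray, diameter 44 at the foot to 22 at the top, 85 mm tall. Origin: centre of its underside.
- mouse: Loose computer mouse on the bench, 100 (x) x 58 (y) x 30 mm. Origin: centre of its underside.
- bottle: Loose amber glass bottle standing on the bench, diameter 52, 120 mm tall. Origin: centre of its underside.
Things that resemble listed ones, but are neither listed nor needed, are in the scene too. What is shaped like the reader but blue, green or turquoise is not meant.

How it is judged:
By the outcome, as a careful person would: the job done as asked, in the order asked, and still so for the second after the job is handed in, with the robot touching nothing.
It also fails if it takes over 72 s, if anything falls off the work surface, if the arm or the gripper's body presses on something with over 40 N, if the wrist force passes 120 N, or if a joint passes its speed limit or range.

### The arm

A 6-joint arm with a two-finger parallel gripper is mounted at the origin on the work surface. World frame = base frame: x ahead of the robot, y to its left, z up, the work surface at z = 0. Lengths are in m, angles in rad, forces in N, time in s.
With the tool pointing down it reaches from about 0.35 to 1 m from the base axis. Payload 7.1 kg.
Tool frame: the origin (TCP) lies between the finger pads; the fingertips stand 22 mm ahead of it and the grasp point (between the pads) lies 3 mm ahead of it; z points along the fingers, y is the line along which they close (so a half turn about z gives the same grasp; the last joint's range is limited). The gripper opens to 85 mm and grips with 20 to 120 N. Pads are 22 mm wide; open, the fingers measure 114 mm over their backs; the gripper's body (76 mm by 85 mm) begins 54 mm behind the grasp point. The pads swing forward as they close: fully open they stand 13 mm farther back than shut.
Start: joints at [1.288, 0.423, 1.63, -0, 1.089, -0.019], TCP at [0.163, 0.603, 0.253] pointing down, gripper open.
Joint ranges: [-3, 3], [-0.9, 2.11], [0.09, 2.58], [-1.31, 4.45], [0.11, 2.69], [-2.54, 2.54]. Speed limits (rad/s): [2.39, 2.39, 3.01, 3.14, 3.14, 3.14].

### API

Orientations are given as a rotation vector (axis times angle).
In Python, from rig import manip gives the robot as it stands. The module is installed in compiled form; this text tells all that it offers. Calls block until the motion is done:
- manip.move_to(position, orientation): joint-space move of the TCP to a pose.
- manip.servo_line(position, orientation=None, rate=0.15): straight line of the TCP; orientation=None keeps the orientation; rate is the mean speed in m/s.
- manip.set_joints(angles): joint-space move.
- manip.command_gripper(opening, f_grip=None): finger opening in m; f_grip is the grip in N (None keeps the last); returns when the fingers have stopped.
- manip.hold(seconds).
- manip.solve_ik(position, orientation): joint angles nearest the present ones, or None.
- manip.camera(name): name is "side" or "top" or "wrist"; returns a dict with "image" (420x560x3 uint8, red, green, blue), "fx", "fy", "cx", "cy" (pixels), "k1" (the pictures are not rectified: a ray, as slopes to the right and down, at radius r is drawn at 1 + k1 r^2 times it, then the intrinsics apply), "cam_to_world" (4x4, takes a point from camera to world coordinates); the wrist camera has in their place "mount" (4x4, takes a point from camera to tool coordinates, whose origin is the TCP and whose axes are the flange's). Camera axes: x right, y down, z forward; pixel columns grow to the right and rows downward; lengths in m; the calibration is good to about 2 mm. A picture is of the moment at which its call begins: read the wrist's pose just before it. There is no depth.
A pose or a line that the arm cannot do raises manip.IKError and nothing moves.
- manip.sign_off(): hands the job in; it is judged then, once.
Readings, each from a call of its own:
- manip.get_time(): time.
- manip.get_joint_positions(): joint angles.
- manip.get_joint_vel(): joint speeds.
- manip.get_tau(): joint torques, N m.
- manip.get_position(): TCP position.
- manip.get_ee_rot(): TCP orientation.
- manip.get_contact_force(): force on the tool from outside, world axes, zero at the start.
- manip.get_torque(): the same for the moment, N m.
- manip.get_width(): finger opening in m.
- manip.get_grip_force(): force on a finger pad.
Only numpy, scipy, OpenCV 4.12 (cv2) and the standard library are available. Lean on these libraries where they do the work, as an engineer would, in place of code of your own. Each camera call takes 0.05 s, during which the arm holds its last target. There are 200 camera calls.

## Working session

There is one attempt and no reset: what is moved stays moved. The work goes in short steps, each a Python script; the robot and the scene stay as the last script left them, time stands still between calls to the robot, and variables do not carry over. Pictures are saved under pics/ and viewed, at most 10 in all, crops included, and the job is handed in when it is done.

```bash
mkdir -p pics; cat > h.py <<'E'
import numpy as np, cv2
from rig import manip
from scipy.spatial.transform import Rotation as R
def snap(name, fn=None):
    if name=="wrist":
        T=np.eye(4);T[:3,3]=manip.get_position();T[:3,:3]=R.from_rotvec(manip.get_ee_rot()).as_matrix()
    c=manip.camera(name)
    if name=="wrist": c["cam_to_world"]=T@np.array(c["mount"])
    if fn:
        cv2.imwrite("pics/"+fn+".png",c["image"][:,:,::-1]); np.save("pics/"+fn+".npy",{k:c[k] for k in c},allow_pickle=True)
    return c
def load(fn): return np.load("pics/"+fn+".npy",allow_pickle=True).item()
def rays(c,px):
    px=np.atleast_2d(np.array(px,float))
    K=np.array([[c["fx"],0,c["cx"]],[0,c["fy"],c["cy"]],[0,0,1]])
    u=cv2.undistortPoints(px[:,None],K,np.array([c["k1"],0,0,0.]))[:,0]
    T=np.array(c["cam_to_world"]); d=np.c_[u,np.ones(len(u))]@T[:3,:3].T
    return T[:3,3],d
def onplane(c,px,z):
    o,d=rays(c,px); return o+d*((z-o[2])/d[:,2])[:,None]
def proj(c,P):
    T=np.linalg.inv(np.array(c["cam_to_world"])); P=np.atleast_2d(P)
    K=np.array([[c["fx"],0,c["cx"]],[0,c["fy"],c["cy"]],[0,0,1]])
    return cv2.projectPoints(P.astype(float),cv2.Rodrigues(T[:3,:3])[0],T[:3,3],K,np.array([c["k1"],0,0,0.]))[0][:,0]
E
python3 - <<'E'
from h import *
for n in("top","side"):
    c=snap(n,n); print(n,c["fx"],c["cx"],c["cy"],c["k1"],np.round(c["cam_to_world"],3).tolist())
w=snap("wrist","wrist0"); print(np.round(w["mount"],3).tolist(),w["fx"],manip.get_ee_rot(),manip.get_time())
E
```

```text
top 512.1491653145582 279.94683050871623 210.42439555543027 0.003002970165938247 [[-0.014, -0.996, 0.091, 0.422], [-1.0, 0.014, -0.003, -0.037], [0.002, -0.091, -0.996, 1.554], [0.0, 0.0, 0.0, 1.0]]
side 469.2026492319795 278.85238658693726 213.87599367202802 0.022773531406145676 [[0.927, -0.22, 0.303, 0.18], [-0.375, -0.516, 0.77, -1.043], [-0.013, -0.827, -0.561, 0.808], [0.0, 0.0, 0.0, 1.0]]
[[0.001, -0.957, -0.29, 0.074], [1.0, 0.0, 0.001, 0.001], [-0.001, -0.29, 0.957, -0.121], [0.0, 0.0, 0.0, 1.0]] 343.976089320924 [-4.13113846e-01 -3.11414522e+00  1.91934463e-03] 0.15
```

View pics/top.png

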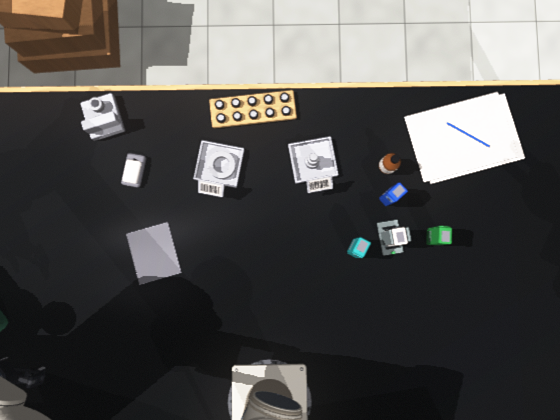

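View pics/side.png

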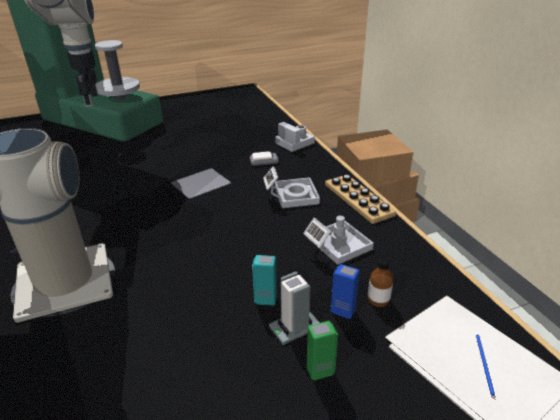

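```bash
python3 - <<'E'
from h import *
t=load("top");s=load("side")
a=t["image"][180:275,335:465]; b=s["image"][235:385,235:365]
a=cv2.resize(a,(520,380),interpolation=3); b=cv2.resize(b,None,fx=2.5,fy=2.5,interpolation=3)
d=t["image"][130:290,120:345]; d=cv2.resize(d,None,fx=3.5,fy=3.5,interpolation=3)[:, :790]
o=np.zeros((380,860,3),np.uint8); o[:,:520]=a; o[:375,530:855]=b[:,:325]
cv2.imwrite("pics/c1.png",cv2.resize(o,(795,351))[:,:,::-1]); cv2.imwrite("pics/c2.png",d[:,:,::-1])
E
```

```text
(no output)
```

View pics/c1.png

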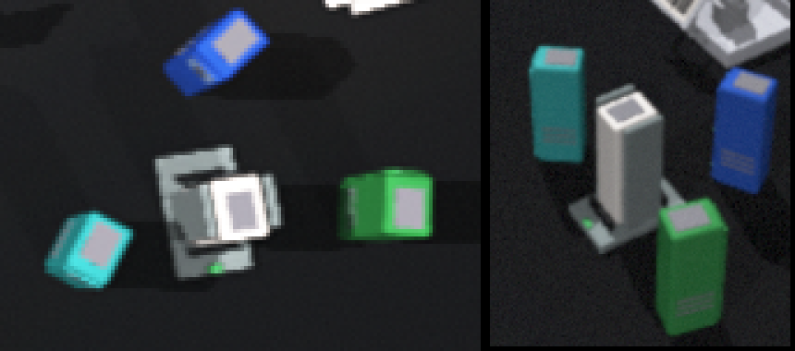

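View pics/c2.png

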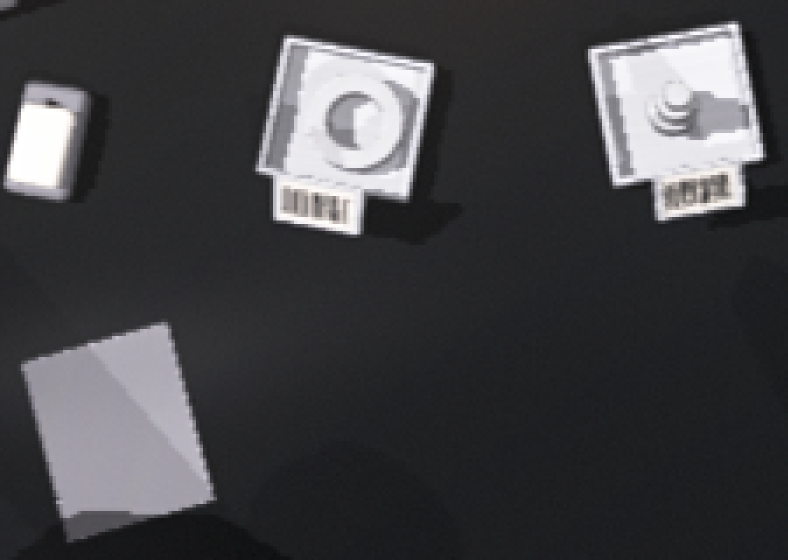

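The side view (reader at 295,305) shows a white face toward the robot, so the black front faces away (+x).

Candidates in the top view:
- White block in the grey dock (398,237). This is the reader.
- Teal (359,247), blue (394,194) and green (440,236) blocks. These are decoys.
- Tray with ring (220,163), label at (211,188). This is the target.
- Tray with shaft (313,160). This one is not to be read.
- Mat (153,253).

```bash
python3 - <<'E'
from h import *
t=load("top")
f=lambda P,s,o:np.array(P)/s+np.array(o)-0.5+0.5/s
def rep(n,px,z):
    P=onplane(t,px,z); e=P[1]-P[0]; e2=P[2]-P[1]
    print(n,P.mean(0).round(4),"edges",[round(float(np.linalg.norm(P[(i+1)%4]-P[i])),3) for i in range(4)],"yaw e01,e12",np.degrees([np.arctan2(e[1],e[0]),np.arctan2(e2[1],e2[0])]).round(1))
c1=lambda P:f(P,3.697,(335,180)); c2=lambda P:f(P,3.5,(120,130))
rep("dock",c1([(155,157),(232,147),(253,268),(177,278)]),.01)
rep("readertop",c1([(211,178),(262,172),(270,232),(218,240)]),.135)
rep("mat",c2([(21,363),(168,321),(215,498),(67,542)]),.003)
rep("tring",c2([(284,36),(436,62),(410,200),(258,172)]),.022)
rep("tshaft",c2([(589,48),(738,22),(765,158),(614,185)]),.022)
rep("label",c2([(274,180),(363,194),(358,235),(273,219)]),.075)
rep("teal",c1([(92,212),(132,228),(106,278),(65,258)]),.12)
rep("green",c1([(396,172),(431,170),(431,235),(393,235)]),.12)
P=onplane(t,[(220,163),(313,160),(390,163),(134,170)],0.02);print(P.round(3))
# tool-down yaw convention
print(R.from_rotvec(manip.get_ee_rot()).as_matrix().round(2).tolist())
E
```

```text
dock [ 0.478  -0.3724  0.01  ] edges [0.064, 0.1, 0.062, 0.1] yaw e01,e12 [ -83.4 -172.2]
readertop [ 0.4782 -0.3725  0.135 ] edges [0.039, 0.045, 0.04, 0.047] yaw e01,e12 [ -84.1 -174.5]
mat [0.4412 0.3415 0.003 ] edges [0.131, 0.158, 0.131, 0.159] yaw e01,e12 [ -74.7 -164.9]
tring [0.7084 0.141  0.022 ] edges [0.134, 0.123, 0.134, 0.121] yaw e01,e12 [-100.6  169. ]
tshaft [ 0.7171 -0.1444  0.022 ] edges [0.132, 0.122, 0.133, 0.122] yaw e01,e12 [ -80.7 -170.3]
label [0.6233 0.16   0.075 ] edges [0.075, 0.035, 0.072, 0.033] yaw e01,e12 [-99.8 172.9]
teal [ 0.4512 -0.268   0.12  ] edges [0.032, 0.043, 0.034, 0.041] yaw e01,e12 [-112.7  151. ]
green [ 0.4789 -0.5068  0.12  ] edges [0.027, 0.049, 0.029, 0.048] yaw e01,e12 [-87.5 177.4]
[[ 0.709  0.138  0.02 ]
 [ 0.715 -0.145  0.02 ]
 [ 0.702 -0.378  0.02 ]
 [ 0.691  0.398  0.02 ]]
[[-0.97, 0.26, -0.0], [0.26, 0.97, -0.0], [0.0, -0.0, -1.0]]
```

```bash
cat >> h.py <<'E'
def down(yx):  # tool z down, tool x at world yaw yx (deg)
    a=np.radians(yx); x=np.array([np.cos(a),np.sin(a),0]); z=np.array([0,0,-1.]); return R.from_matrix(np.c_[x,np.cross(z,x),z]).as_rotvec()
E
python3 - <<'E'
from h import *
# label-pose and mat-pose feasibility for both flips
def u(d): return np.array([np.cos(np.radians(d)),np.sin(np.radians(d))])
lab=np.array([.6249,.1569]); rd=lab-.0939*u(-10.8)
for nm,p,z,ys in [("dock",(.478,-.3724),.30,(97.2,-82.8)),("dockg",(.478,-.3724),.118,(97.2,-82.8)),
  ("matplace",(.4412,.3415),.111,(105.2,-74.8)),("matside",(.4412,.3415),.111,(15.2,-164.8)),("label",rd,.141,(-10.8,169.2))]:
    for y in ys:
        q=manip.solve_ik([*p,z],down(y)); print(nm,y,None if q is None else np.round(q,2))
y=97.2
qs=[(y,manip.solve_ik([.478,-.3724,.30],down(y))) for y in (97.2,-82.8)]
y=min([a for a in qs if a[1] is not None],key=lambda a:abs(a[1][5]))[0]
manip.move_to([.478,-.3724,.30],down(y)); w=snap("wrist","w1"); print(y,manip.get_time(),manip.get_position())
E
```

```text
dock 97.2 [-0.68  0.35  1.63 -0.    1.16 -0.81]
dock -82.8 [-0.68  0.35  1.63 -0.    1.16  2.33]
dockg 97.2 [-0.68  0.57  1.75 -0.    0.82 -0.81]
dockg -82.8 [-0.68  0.57  1.75 -0.    0.82  2.33]
matplace 105.2 [ 0.64  0.53  1.86 -0.    0.75  0.37]
matplace -74.8 None
matside 15.2 [0.64 0.53 1.86 0.   0.75 1.94]
matside -164.8 [ 0.64  0.53  1.86 -0.    0.75 -1.2 ]
label -10.8 [0.3  0.49 1.85 0.   0.81 2.05]
label 169.2 [ 0.3   0.49  1.85 -0.    0.81 -1.09]
97.2 3.775 [ 0.47837566 -0.37190129  0.29996751]
```

View pics/w1.png

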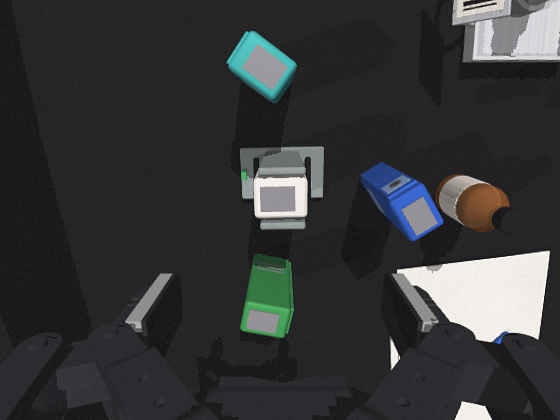

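The wrist view shows the white reader top at (281,198) with cheeks above and below it. The dock base is around (281,172), with the green LED on the back (image left). The decoys are clear of the finger path. Next I measure the top from here and grasp.

```bash
python3 - <<'E'
from h import *
w=load("w1"); im=w["image"].astype(int)
m=((im.min(2)>200)).astype(np.uint8); m[:, :230]=0; m[:,330:]=0; m[:150]=0; m[240:]=0
cs,_=cv2.findContours(m,0,2); c=cv2.convexHull(max(cs,key=cv2.contourArea))[:,0]
P=onplane(w,c,.135)[:,:2].astype(np.float32)
(r)=cv2.minAreaRect(P*1000); print("wrist top rect",r)
t=load("top"); im=t["image"].astype(int); m=(im.min(2)>215).astype(np.uint8); m[:,:385]=0;m[:,415:]=0;m[:222]=0;m[255:]=0
cs,_=cv2.findContours(m,0,2); c=cv2.convexHull(max(cs,key=cv2.contourArea))[:,0]
print("top rect",cv2.minAreaRect(onplane(t,c,.135)[:,:2].astype(np.float32)*1000))
print(c.min(0),c.max(0))
E
```

```text
wrist top rect ((476.78216552734375, -367.3043212890625), (44.61393356323242, 33.51658630371094), 8.442511558532715)
top rect ((476.3760070800781, -371.2157287597656), (44.92304229736328, 35.020904541015625), 8.61673355102539)
[392 228] [406 244]
```

```bash
python3 - <<'E'
from h import *
o=down(97.8)
manip.servo_line([.4775,-.370,.20],o,0.2); manip.servo_line([.4775,-.370,.118],o,0.1)
f0=np.array(manip.get_contact_force())
manip.command_gripper(.045,50); print(manip.get_width(),manip.get_grip_force(),manip.get_contact_force()-f0,f0)
manip.servo_line([.4775,-.370,.29],o,0.12)
print(manip.get_width(),manip.get_grip_force(),manip.get_contact_force(),manip.get_position(),manip.get_time())
s=snap("side","s2"); t=snap("top","t2"); w=snap("wrist","w2")
a=s["image"][150:400,200:400]; b=w["image"]
cv2.imwrite("pics/v2.png",np.hstack([cv2.resize(a,(336,420)),b[:,100:460]])[:,:,::-1])
E
```

```text
0.04969621712097981 52.516207695007324 [1.38913616 1.0521811  4.90408665] [0.10766355 0.0854421  0.36533935]
0.04910671411325869 52.0466548204422 [-0.01349381  0.04593395 -3.41038997] [ 0.4771538  -0.36971316  0.28907018] 7.4
```

View pics/v2.png

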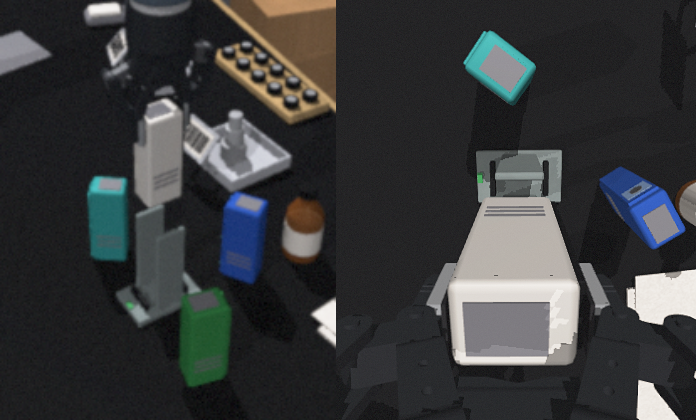

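Side crop: the reader hangs upright from the gripper, clear of the empty dock. Wrist crop: its top spans roughly rows 279–364 between the fingers. I'll measure its offset in the hand, then look at the mat.

```bash
python3 - <<'E'
from h import *
w=load("w2"); p=np.array([.4771538,-.36971316,.28907]); a=np.radians(97.8); tx=np.array([np.cos(a),np.sin(a)]); ty=np.array([np.sin(a),-np.cos(a)])
P=onplane(w,[(277,280),(277,364),(216,320),(341,320)],p[2]+.017)[:,:2]-p[:2]
print("tool x,y of edges mm",np.c_[P@tx,P@ty].round(4)*1000)
# mat view: stay high
mx,my=.4412,.3415
manip.move_to([.50,0.1,.33],down(105.2)); 
manip.move_to([mx,my,.29],down(105.2)); 
t=snap("top","t3"); w=snap("wrist","w3"); s=snap("side","s3"); print(manip.get_time(),manip.get_position())
cv2.imwrite("pics/v3.png",np.hstack([w["image"][:,:400],cv2.resize(s["image"][100:230,130:260],(400,400))[:, :400].copy() if 0 else cv2.copyMakeBorder(cv2.resize(s["image"][90:230,130:260],(390,420)),0,0,0,0,0)])[:,:,::-1])
E
```

```text
tool x,y of edges mm [[ 20.5  -1.4]
 [-14.1  -1.6]
 [  4.8 -23. ]
 [  4.8  21. ]]
10.4167 [0.44208102 0.34026094 0.29037937]
```

View pics/v3.png

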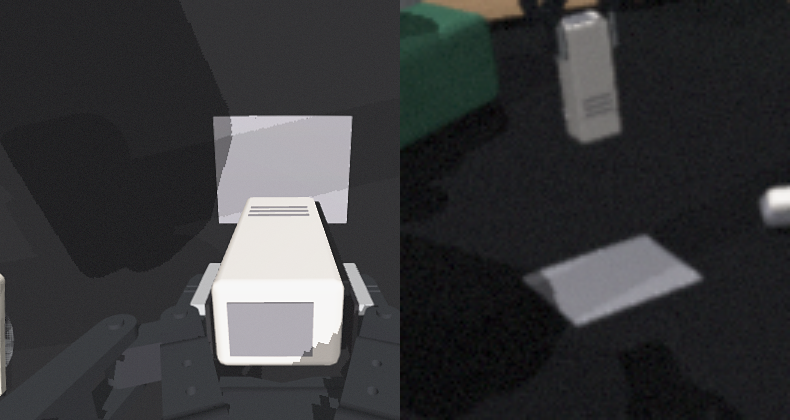

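```bash
python3 - <<'E'
from h import *
x,y=.4412,.3405; o=down(105.2)
manip.servo_line([x,y,.14],o,0.15); manip.servo_line([x,y,.1135],o,0.06)
z=.1135; f0=manip.get_contact_force()[2]
while z>.1085:
    z-=.0007; manip.servo_line([x,y,z],o,0.02); f=manip.get_contact_force()[2]
    if f-f0>4: break
print("z",z,f0,f,manip.get_position())
manip.command_gripper(.085); manip.servo_line([x,y,.20],o,0.15)
manip.servo_line([x,y,.29],o,0.2)
manip.move_to([x,y,.29],down(-164.8)); w=snap("wrist","w4"); 
manip.move_to([x,y,.29],down(15.2)); w=snap("wrist","w5"); t=snap("top","t5"); print(manip.get_time())
cv2.imwrite("pics/v5.png",np.hstack([load("w4")["image"][:,80:480],w["image"][:,80:480]])[:,:,::-1])
E
```

```text
z 0.11139999999999999 -2.728273947767124 2.4936084452724363 [0.44132811 0.34062235 0.1117614 ]
18.9
```

View pics/v5.png

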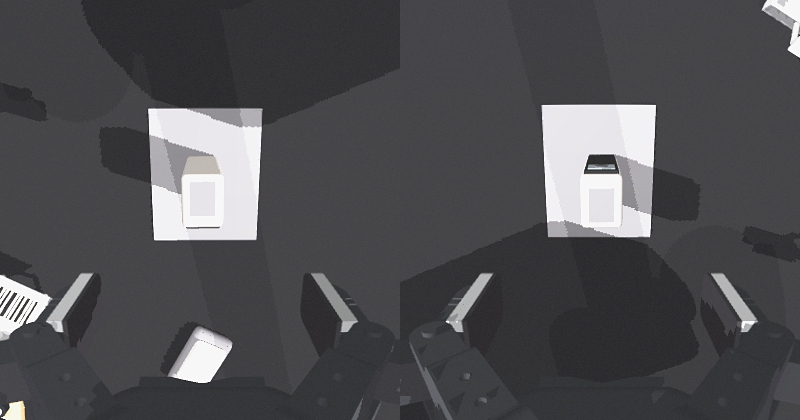

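Both views show the reader standing upright on the mat. Its back faces the camera in the left view (top face rows 174–227), and its black front in the right view (rows 174–226), so the front points +x. Averaging these opposite views cancels the camera bias.

```bash
python3 - <<'E'
from h import *
for n,c0 in(("w4",80),("w5",-320)):
    w=load(n); g=w["image"]
    a,b=(182,223) if n=="w4" else (580,622)
    r0,r1=(174,227) if n=="w4" else (174,226.5)
    m=(a+b)/2+c0; rm=(r0+r1)/2
    P=onplane(w,[(m,r0),(m,r1),(a+c0,rm),(b+c0,rm)],.128)[:,:2]*1000
    print(n,P[:2].mean(0).round(1),P[2:].mean(0).round(1),np.linalg.norm(P[0]-P[1]),np.linalg.norm(P[2]-P[3]), w["cam_to_world"][:3,3].round(3))
    # mat corners
    q=np.array([(149,108),(262,108),(257,240),(155,240)] if n=="w4" else [(542,105),(656,105),(650,237),(549,237)],float)+[c0,0]
    M=onplane(w,q,.003)[:,:2]*1000; e=M[1]-M[0]; e2=M[3]-M[2]; print("mat",M.mean(0).round(1),[np.linalg.norm(M[i]-M[i-1]).round(0) for i in range(4)])
    im=w["image"][165:235,a+c0-6:b+c0+6].astype(int)
    # side edge direction of top face
    k=((w["image"].astype(int).min(2)))
    L=[(a+c0-6+np.argmax(np.diff(k[r,a+c0-6:a+c0+8])),r) for r in range(180,222,3)]
    Rr=[(b+c0-8+np.argmin(np.diff(k[r,b+c0-8:b+c0+8])),r) for r in range(180,222,3)]
    for E in(L,Rr):
        P=onplane(w,np.array(E,float)+[.5,0],.128)[:,:2]; d=np.linalg.svd(P-P.mean(0))[2][0]; print("edge yaw",np.degrees(np.arctan2(d[1],d[0])).round(1),(P.mean(0)*1000).round(1))
t=load("t5"); 
E
```

```text
w4 [440.3 342.6] [439.8 342.4] 46.4282324578681 34.77824979639056 [0.37  0.323 0.411]
mat [442.2 347.5] [np.float64(161.0), np.float64(129.0), np.float64(161.0), np.float64(129.0)]
edge yaw 16.1 [443.6 325.6]
edge yaw 15.7 [434.4 359.4]
w5 [441.5 342.6] [442.  342.7] 46.03214577396836 35.686757493859794 [0.512 0.361 0.411]
mat [441.6 345. ] [np.float64(160.0), np.float64(130.0), np.float64(160.0), np.float64(128.0)]
edge yaw -163.8 [437.9 360. ]
edge yaw -165.7 [447.  326.4]
```

```bash
python3 - <<'E'
from h import *
x,y=.6249,.160
manip.move_to([x,y,.29],down(-10.8)); w=snap("wrist","w6")
manip.move_to([x,y,.29],down(169.2)); w=snap("wrist","w7"); print(manip.get_time())
cv2.imwrite("pics/v7.png",np.hstack([load("w6")["image"][:,80:480],w["image"][:,80:480]])[:,:,::-1])
E
```

```text
22.6583
```

View pics/v7.png

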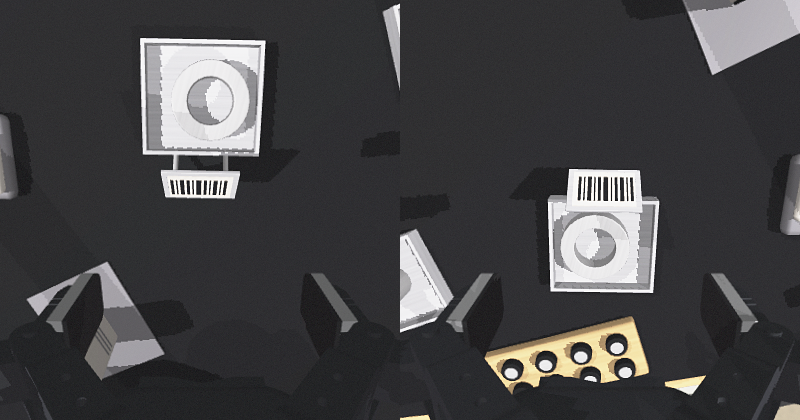

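Left (w6): ring tray rim (140,38)–(265,155), label plate (162,170)–(240,198). Right (w7): the same plate at (567,170)–(641,210), from the opposite side.

```bash
python3 - <<'E'
from h import *
def yaw(v): return np.degrees(np.arctan2(v[1],v[0])).round(1)
for n,c0,up,lo,tr in(("w6",80,[(162,170.5),(240,171.5)],[(167,197),(235.5,198.5)],[(140,38),(265,40),(261,156),(143,154)]),
             ("w7",-320,[(566,207.5),(643,211)],[(569,169.5),(640,171)],[(548,195),(659,199),(654,293),(551,290)])):
    w=load(n); U=onplane(w,np.array(up)+[c0,0],.095); L=onplane(w,np.array(lo)+[c0,0],.055); T=onplane(w,np.array(tr)+[c0,0],.022)
    print(n,"label c",((U.mean(0)+L.mean(0))/2*1000).round(1),"widths",np.linalg.norm(U[1]-U[0]).round(4),np.linalg.norm(L[1]-L[0]).round(4),"yawU",yaw(U[1]-U[0]),yaw(L[1]-L[0]))
    d=(U.mean(0)-L.mean(0))[:2]; print(" slope dir",yaw(d),np.linalg.norm(d)," tray c",(T.mean(0)*1000).round(1),[(np.linalg.norm(T[i]-T[i-1])*1000).round(0) for i in range(4)],[yaw(T[(i+1)%4]-T[i]) for i in range(4)])
    c=T.mean(0)[:2]; print(" lab from tray",((c-.085*np.array([np.cos(np.radians(-10.5)),np.sin(np.radians(-10.5))]))*1000).round(1))
E
```

```text
w6 label c [626.8 162.3  75. ] widths 0.0722 0.0731 yawU -101.4 -102.0
 slope dir -10.4 0.035435889941906835  tray c [709.2 145.6  22. ] [np.float64(120.0), np.float64(130.0), np.float64(121.0), np.float64(133.0)] [np.float64(-101.6), np.float64(169.8), np.float64(78.3), np.float64(-11.6)]
 lab from tray [625.6 161.1]
w7 label c [626.6 164.6  75. ] widths 0.0738 0.0741 yawU 76.5 78.0
 slope dir -11.2 0.03087841175736245  tray c [708.3 147.9  22. ] [np.float64(124.0), np.float64(130.0), np.float64(124.0), np.float64(131.0)] [np.float64(77.1), np.float64(-10.9), np.float64(-102.7), np.float64(168.3)]
 lab from tray [624.8 163.4]
```

```bash
python3 - <<'E'
from h import *
x,y=.441,.3426; o=down(-164.8)
manip.move_to([x,y,.22],o); manip.servo_line([x,y,.111],o,0.12)
manip.command_gripper(.031,50); zg=manip.get_position(); print(manip.get_width(),manip.get_grip_force(),zg,R.from_rotvec(manip.get_ee_rot()).as_matrix()[:,0].round(4),manip.get_contact_force())
manip.servo_line([x,y,.22],o,0.12)
w=snap("wrist","w8"); p=np.array(manip.get_position()); Rm=R.from_rotvec(manip.get_ee_rot()).as_matrix()
print(p,manip.get_contact_force(),manip.get_time()); np.save("zg.npy",zg)
cv2.imwrite("pics/v8.png",np.ascontiguousarray(cv2.resize(w["image"][180:400,160:400],None,fx=2.5,fy=2.5))[:,:,::-1])
E
```

```text
0.03538859543475958 50.060598850250244 [0.44125463 0.34256196 0.11151145] [-9.650e-01 -2.623e-01 -6.000e-04] [ 0.32115814 -2.27290959  4.85739227]
[0.44048153 0.34222432 0.21901704] [ 0.47500369  0.79175614 -3.53812462] 26.375
```

View pics/v8.png

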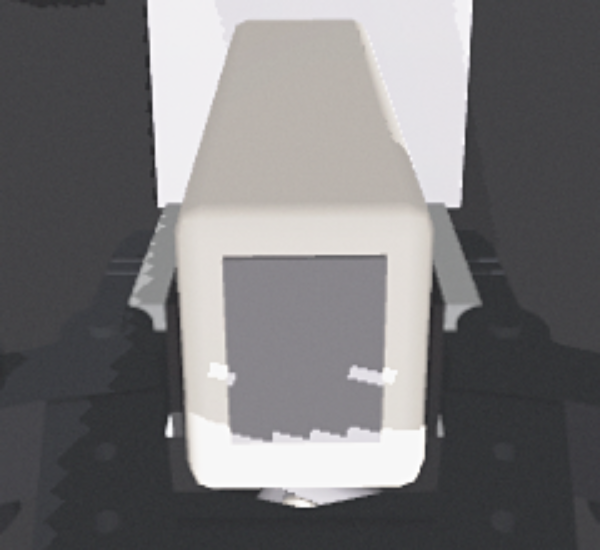

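The reader is held by its sides, back toward the camera. Its top edges in full-image rows are about 262 (back) and 375 (front), and the bottom of the back face is at row 188. I'll work out the in-hand offset and go to the reading pose.

```bash
python3 - <<'E'
from h import *
w=load("w8"); zg=np.load("zg.npy"); T=w["cam_to_world"]@np.linalg.inv(w["mount"]); p=T[:3,3]; Rm=T[:3,:3]
dz=.128-zg[2]
for nm,px,z in(("back",(282,262),p[2]+dz),("front",(282,375),p[2]+dz),("backfoot",(278.5,188),p[2]+dz-.125)):
    P=onplane(w,[px],z)[0]-p; print(nm,(P@Rm).round(4))
lab=np.array([.626,.1634]); th=-11.5; u=np.array([np.cos(np.radians(th)),np.sin(np.radians(th))])
c=lab-.0939*u; z=.075-.0421+(zg[2]-.003); o=down(180+th)
print("target",c,z)
s=c-.05*u
manip.move_to([*s,.22],o); manip.servo_line([*s,z],o,0.15); manip.servo_line([*c,z],o,0.08); manip.hold(.3)
q=np.array(manip.get_position()); print("err mm",(q-[*c,z])*1000,R.from_rotvec(manip.get_ee_rot()).as_matrix().round(4).tolist(),manip.get_time())
E
```

```text
back [ 0.0253  0.0018 -0.0165]
front [-0.0213  0.0018 -0.0165]
backfoot [ 0.0228 -0.0005  0.1085]
target [0.53398507 0.18212065] 0.14141145294790716
err mm [-0.27969017  0.11862937  0.0190006 ] [[-0.98, 0.199, -0.0002], [0.199, 0.98, -0.0], [0.0002, -0.0001, -1.0]] 28.8
```

```bash
python3 - <<'E'
from h import *
s=snap("side","s9"); manip.hold(1.8); zg=np.load("zg.npy")
q=np.array(manip.get_position()); a=np.radians(-11.5); b=q[2]-(zg[2]-.003)
B=np.array([[x,y,z] for x in(-.025,.025) for y in(-.018,.018) for z in(0,.125)])
M=np.array([[np.cos(a),-np.sin(a),0],[np.sin(a),np.cos(a),0],[0,0,1]])
pr=proj(s,B@M.T+[q[0],q[1],b]); lo,hi=pr.min(0),pr.max(0); print(lo,hi)
H=np.zeros((420,560),np.uint8); cv2.fillConvexPoly(H,cv2.convexHull(np.round(pr).astype(np.int32)),1)
im=s["image"].astype(int); m=im.max(2)
for r in range(int(lo[1])+2,int(hi[1])+6,4):
    h=np.flatnonzero(H[r]); c0=int(lo[0])-8; row=m[r,c0:int(hi[0])+10]
    print(r,(h.min(),h.max()) if len(h) else None,c0,' '.join(map(str,row)))
print(manip.get_time(),manip.get_position())
E
```

```text
[229.20617054 153.10936845] [249.0999412  195.74856924]
155 (np.int64(229), np.int64(246)) 221 31 32 35 34 37 37 27 28 73 173 184 150 134 95 48 24 24 21 25 32 29 31 48 76 63 39 30 30 33 62 103 156 202 224 228 229 230 230
159 (np.int64(229), np.int64(247)) 221 34 29 33 25 32 30 33 32 72 164 226 227 204 159 87 36 29 29 38 34 33 32 37 84 108 79 42 31 42 83 113 128 135 133 131 128 127 124
163 (np.int64(230), np.int64(247)) 221 30 28 33 32 33 25 32 28 45 99 144 152 146 148 133 114 71 33 28 30 44 82 113 126 120 83 36 22 33 35 59 71 74 75 74 72 69 71
167 (np.int64(230), np.int64(248)) 221 33 30 22 24 27 29 29 26 39 77 132 149 149 146 134 118 80 42 27 31 41 78 110 120 121 89 52 32 26 31 23 28 18 15 16 23 18 20
171 (np.int64(230), np.int64(248)) 221 30 31 26 33 27 26 31 29 32 59 115 144 149 146 148 141 128 110 107 109 111 115 121 127 126 104 62 33 26 30 31 34 25 32 28 29 33 33
175 (np.int64(231), np.int64(248)) 221 85 52 33 27 28 27 24 29 26 44 100 142 152 147 147 149 148 146 147 147 146 147 147 145 146 132 84 40 26 35 32 34 31 36 35 29 34 34
179 (np.int64(231), np.int64(248)) 221 138 138 134
[... 258 characters left out ...]
1 138 101 52 30 27 31 28 35 31 32 34 33 32
187 (np.int64(232), np.int64(249)) 221 50 34 35 31 33 34 29 31 32 30 46 110 144 145 124 119 118 120 126 123 127 129 129 131 135 140 115 66 35 29 31 31 24 34 26 28 27 29
191 (np.int64(232), np.int64(249)) 221 31 34 33 34 27 25 32 30 37 29 32 76 132 149 147 147 147 147 148 151 148 145 145 147 148 145 130 83 33 33 21 29 23 30 32 25 31 30
195 (np.int64(233), np.int64(245)) 221 27 34 35 25 27 32 36 26 34 29 36 40 61 88 97 95 86 76 62 56 52 51 47 44 38 38 32 25 27 22 28 27 26 25 27 28 30 22
199 None 221 32 34 31 25 30 29 33 29 30 32 30 30 30 30 29 31 32 31 38 33 33 27 31 26 27 32 30 27 31 30 28 29 28 31 34 29 31 36
30.65 [0.53398471 0.18211538 0.14141209]
```

The side view agrees with the predicted reader outline to within a pixel, with no visible tilt, and the reader was held still for about 2 s. Now I return it to the mat.

```bash
python3 - <<'E'
from h import *
u=np.array([np.cos(np.radians(-11.5)),np.sin(np.radians(-11.5))]); q=np.array(manip.get_position())
manip.hold(.4); s=q[:2]-.05*u; manip.servo_line([*s,q[2]],None,0.1); manip.servo_line([*s,.22],None,0.15)
x,y=.441,.3436; o=down(-164.8)
manip.move_to([x,y,.20],o); manip.servo_line([x,y,.1145],o,0.1); manip.hold(.2)
z=.1145; f0=manip.get_contact_force()[2]
while z>.1085:
    z-=.0007; manip.servo_line([x,y,z],o,0.02); f=manip.get_contact_force()[2]
    if f-f0>3: break
print(z,f0,f,manip.get_position())
manip.hold(.3); manip.command_gripper(.085); manip.hold(.3); manip.servo_line([x,y,.18],o,0.1); manip.servo_line([x,y,.29],o,0.2); manip.hold(.5)
w=snap("wrist","w10"); t=snap("top","t10"); print(manip.get_time(),manip.get_contact_force())
g=w["image"].astype(int); m=(g.min(2)); 
# compare with w4 (same view before): difference
w4=load("w4")["image"].astype(int); d=np.abs(g-w4).max(2)>60; ys,xs=np.nonzero(d); print(d.sum(),(xs.min(),xs.max(),ys.min(),ys.max()) if len(xs) else 0)
sh,resp=cv2.phaseCorrelate(load("w4")["image"][140:240,250:320].mean(2).astype(np.float32),w["image"][140:240,250:320].mean(2).astype(np.float32)); print("shift",sh,resp)
a=load("top")["image"].astype(int); dd=(np.abs(a-t["image"].astype(int)).max(2)>60)
for nm,(r0,r1,c0,c1) in dict(ring=(135,200,190,245),shaft=(130,200,285,340),mouse=(150,190,118,148),bottle=(148,178,375,402)).items(): print(nm,dd[r0:r1,c0:c1].sum())
E
```

```text
0.11099999999999997 -3.03796232056306 4.840108382831393 [0.44111507 0.34359881 0.11151621]
38.8 [-0.71865073 -0.65954122 -0.03685138]
2909 (np.int64(35), np.int64(342), np.int64(107), np.int64(419))
shift (-1.6560636684015932, -1.0841284704963172) 0.9758646739853754
ring 0
shaft 0
mouse 0
bottle 0
```

The reader's view matches the earlier standing view apart from a shift of about 2 px, so it is upright. The ring, shaft, mouse and bottle have not moved.

```bash
python3 -c "
from rig import manip
print(manip.sign_off())"
```

```text
the job is handed in; nothing more can be done
None
```

The job is handed in at about 39 s: the reader was undocked, stood on the mat, retaken by its sides, held still for about 2 s square on the ring tray's label (position good to an estimated 2 mm), and stood back upright on the mat, with the ring, shaft, mouse and bottle unmoved.

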